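# Prop the drum bin's lid on its stay and put the wide drum away

### The arm

A 6-joint arm with a two-finger parallel gripper is mounted at the origin on the work surface. World frame = base frame: x ahead of the robot, y to its left, z up, the work surface at z = 0. Lengths are in mm, angles in rad, forces in N, time in s.
With the tool pointing down it reaches from about 325 to 900 mm from the base axis. Payload 6.1 kg.
Tool frame: the origin (TCP) lies midway between the tips of the shut fingers; the grasp point (between the pads) lies 19 mm behind it; z points along the fingers, y is the line along which they close (so a half turn about z gives the same grasp; the last joint's range is limited). The gripper opens to 85 mm and grips with 20 to 120 N. Pads are 22 mm wide; open, the fingers measure 114 mm over their backs; the gripper's body (76 mm by 85 mm) begins 54 mm behind the grasp point. The pads swing forward as they close: fully open they stand 13 mm farther back than shut.
Start: joints at [1.214, 0.22, 1.526, -0, 1.395, -0.126], TCP at [142.972, 608.42, 231.3] pointing down, gripper open.
Joint ranges: [-2.98, 2.98], [-0.91, 2.08], [0.09, 2.57], [-1.24, 4.39], [0.2, 2.65], [-2.68, 2.68]. Speed limits (rad/s): [2.57, 2.57, 3.01, 3.14, 3.14, 3.14].

### API

Orientations are given as a rotation vector (axis times angle).
In Python, from workcell import robot gives the robot as it stands.
- The arm moves only by the tool drive_tool, never from a script. Its argument "increments" is a list of rows, each a list of 4 numbers: the shift along the tool's x, y, z in cm, then the turn about the tool's z in degrees. In form: [[x, y, z, twist], ...]. A call has 1 to 20 rows; each row is the pose to reach, as a shift and turn from the pose commanded when the call began, along the tool's axes at that moment; what a row does not reach only later rows make up. A row lasts 1/8 s, in which the tool goes at most 62.5 mm and 10.7 degrees, less where a joint would pass 70% of its speed; a pose out of reach is approached as far as the arm can. A call with a gripper value outside its range is refused whole. "jaw" is the closure, from 0 (fully open) to 1 (shut), set as the call begins (left out, the last holds). The fingers move at their own pace and stop on an object; the grip force is fixed at half the most. Time passes only in rows, so rows that repeat a pose let the fingers close. It gives the time, the measured TCP pose, the force, the opening and the grip force at its end, in the units of the state.
- robot.get_obs(): the state, without advancing time (a new reading comes with each control period).
- robot.read_camera(name): name is "side" or "top"; returns a dict with "img" (420x560x3 uint8, red, green, blue), "fov_y" (degrees; the focal length in pixels is half the picture's height over the tangent of half this angle, whatever the lens; pixels are square), "cx", "cy" (the principal point, pixels), "view" (4x4, takes a point from world to camera coordinates). Camera axes: x right, y down, z forward; pixel columns grow to the right and rows downward; lengths in mm; the calibration is good to about 2 mm. A picture is of the moment at which its call begins. There is no depth.
- robot.close_job(): hands the job in; it is judged then, once.
The state is a dict: "t": time; "joint_pos": joint angles; "joint_velocities": joint speeds; "effort": joint torques, N m; "eef_pos": TCP position; "tcp_rot": TCP orientation; "contact_force": force on the tool from outside, world axes, zero at the start; "wrist_torque": the same for the moment, N m; "opening": finger opening in mm; "finger_force": force on a finger pad.
Only numpy, scipy, OpenCV 4.12 (cv2) and the standard library are available. Lean on these libraries where they do the work, as an engineer would, in place of code of your own. Each camera call takes 0.05 s, during which the arm holds its last target. There are 200 camera calls.

### The job

Lift the lid of the grey bin by its bar, right up until the spring stay at its side steps in under the lid's pin; then let the lid down gently until it rests on the stay, and let go. With the lid propped, stand the wider of the two red abrasive drums upright inside the bin, leaving the slim drum where it is.

Things in the scene. Friction and masses are not known exactly. Their poses are not given: they have to be found in the camera images.
- bin: Fixed open-topped grey sheet-steel bin, 220 (x) by 200 (y) by 85 mm high, walls and floor 4 mm. Origin: centre of its underside, on the bench; z up, -x side towards the robot. The lid (6 mm thick, 220 mm long) is hinged along the top of the +x wall. With the lid propped only the front (-x) half is free from above: bring the drum in over the front, to about x -55, y 0 mm.
- lid (a joint): Lid angle, rad: 0 shut, growing as its front (-x) edge is lifted; stop at 1.55. Free hinge, 0.35 kg: let go too low it falls shut, it never stays up by itself. The stay steps under the lid's side pin at about 1.24; lifting to 1.35-1.45 is sure. Lowered then, the lid rests on the stay at about 1.20.
- lid_bar (a point): Middle of the lid's handle, a round steel bar 12 mm thick, 110 mm long along the bin's y, on a leg at each end, above and ahead of the lid's front edge, 18 mm clear of the lid's level. Shut: x -140, z 115 mm in the bin's frame. It moves with the lid on a circle about point lid_hinge. Pinch it from above; it turns between the fingers, which may point down throughout.
- lid_hinge (a point): Middle of the lid's hinge line, which runs along the bin's y: x +110, z 85 mm in the bin's frame. With the lid shut the bar lies 250 mm from it towards -x and 30 mm above it (radius 252 mm).
- stay (a joint): Angle of the flat steel stay (122 mm long) pivoted outside the bin's +y wall (standing out to y 124 mm), rad: 0 lying along the rim, lid shut; its weak spring swings it upright by itself as the lid is lifted; about 1.67 when the lid's pin rests on the step at its end; stop at 1.74. It need not be touched.
- drum_spindle (a point): On the spindle of the wider red drum (0.22 kg, loose, upright on the bench). Drum 60 mm across, 34 mm high, with a bare round steel spindle 18 mm thick rising 44 mm from its centre (78 mm in all). This point is the spindle's middle, 56 mm above the drum's underside; grip here from above, any direction. z axis up along the spindle.
- small_drum_spindle (a point): The same point (56 mm up) on the spindle of the slim red drum, 36 mm across, otherwise the same heights and make; it is to stay where it is.
Not all that is in view belongs to the job. Leave any purple or yellow look-alike of the part that bears drum_spindle alone.

How it is judged (in metres and radians):
On the way:
1. the lid rests on its stay, let go (value of joint lid between 1.13 and 1.27 rad and value of joint stay above 1.55 rad and contact force between each of the arm, the fingers and bin below 0.3 N), for 0.3 s.
At the end, for the whole second after the job is handed in: The lid rests on its stay (lid 1.13 to 1.27 rad, stay above 1.55 rad), the wide drum stands on the bin's floor, upright within 10 degrees, and the slim drum is within 30 mm of where it began (value of joint lid between 1.13 and 1.27 rad and value of joint stay above 1.55 rad and x of drum_spindle in the frame of bin between -0.1 and 0.1 m and y of drum_spindle in the frame of bin between -0.095 and 0.095 m and z of drum_spindle in the frame of bin below 0.07 m and angle between drum_spindle's own z axis and vertical below 0.18 rad and distance of small_drum_spindle from where it was at the start of the episode below 0.03 m); the robot touches nothing.
It fails at once if the lid falls or is slammed (turns shut faster than 2.0 rad/s) (velocity of joint lid below -2 rad/s).
It fails at once if the slim drum is moved by more than 30 mm (distance of small_drum_spindle from where it was at the start of the episode above 0.03 m).
It also fails if it takes over 64 s, if anything falls off the work surface, if the arm or the gripper's body presses on something with over 40 N, if the wrist force passes 120 N, or if a joint passes its speed limit or range.

## Working session

There is one attempt and no reset: what is moved stays moved. The work goes in short steps, Python scripts to look and compute and a tool call to move; the robot and the scene stay as the last step left them, time stands still between calls to the robot, and variables do not carry over. Pictures are saved under pics/ and viewed, at most 12 in all, crops included, and the job is handed in when it is done.

Besides the shell and the picture viewer there is one more tool, called after "Call:" as a command line: name --pt "numbers of a row" for each row, then --argument value for the rest. drive_tool: Moves the arm, as the interface text tells. Its arguments: {"type":"object","properties":{"increments":{"type":"array","items":{"type":"array","items":{"type":"number"}}},"jaw":{"type":"number"}},"required":["increments"]}

```bash
mkdir -p pics; ls; python3 - <<'E'
from workcell import robot
import cv2,pickle
d={}
for n in("side","top"):
    c=robot.read_camera(n);d[n]=c
    cv2.imwrite(f"pics/{n}0.png",c["img"][:,:,::-1]);print(n,c["fov_y"],c["cx"],c["cy"],c["view"].round(3).tolist())
pickle.dump(d,open("cam0.pkl","wb"))
o=robot.get_obs();print(o)
E
```

```text
pics
side 50.14506608913409 277.2859219124727 202.7920392628299 [[-0.846, -0.533, 0.019, 558.248], [-0.3, 0.446, -0.843, 214.993], [0.441, -0.719, -0.537, 607.092], [0.0, 0.0, 0.0, 1.0]]
top 49.55296987100951 283.7643754158898 210.37267150794568 [[0.015, -1.0, 0.015, 65.553], [-0.993, -0.016, -0.118, 626.192], [0.118, -0.013, -0.993, 982.969], [0.0, 0.0, 0.0, 1.0]]
{'t': 0.1, 'joint_pos': array([ 1.21393934e+00,  2.21166051e-01,  1.52752049e+00, -3.90923210e-05,
        1.39468953e+00, -1.26115621e-01]), 'joint_velocities': array([-0.00018776, -0.00247297, -0.00365577,  0.00150891,  0.00041314,
        0.00101964]), 'effort': array([ 2.61205068e-04, -4.98243213e+01, -3.90549123e+01, -2.00808654e-04,
        5.78371619e-03, -4.80022678e-06]), 'eef_pos': array([142.76765768, 607.90592546, 230.28440501]), 'tcp_rot': array([-3.61588492e-01, -3.12032143e+00,  2.73421008e-03]), 'contact_force': array([-0.90210335,  0.48579074,  0.12104949]), 'wrist_torque': array([ 0.04384981,  0.0240453 , -0.00402757]), 'finger_force': 0.0, 'opening': 85.24291185865354}
```

View pics/side0.png

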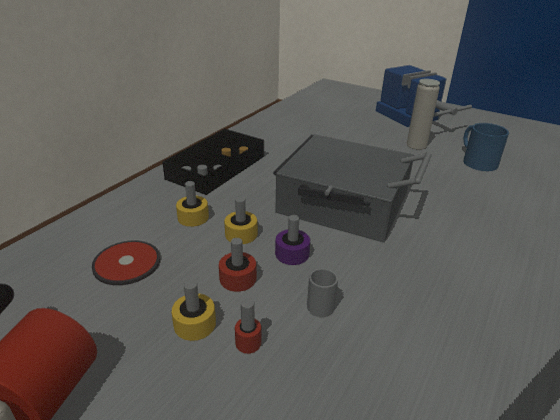

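View pics/top0.png

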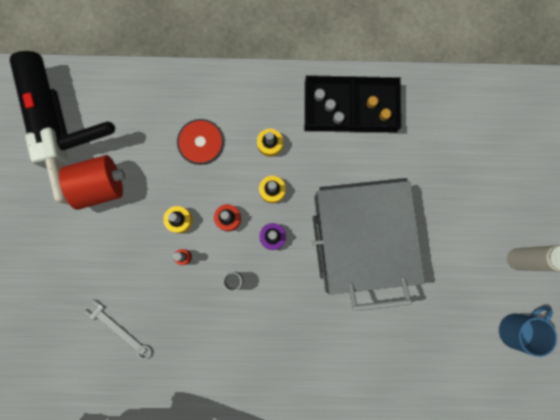

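The side view shows the bin's lid at (350,170) and its bar legs at (415,170). The wide red drum is at (238,270) and the slim one at (248,333). In the top view the bar runs from about (352,307) to (410,303), the wide red drum is at (227,217) and the slim one at (182,257).

```bash
cat > h.py <<'E'
import numpy as np,cv2,pickle
def ray(c,u,v):
    f=c["img"].shape[0]/2/np.tan(np.radians(c["fov_y"]/2));V=c["view"]
    d=V[:3,:3].T@np.array([(u-c["cx"])/f,(v-c["cy"])/f,1]);return -V[:3,:3].T@V[:3,3],d
def onz(c,p,z):
    o,d=ray(c,*p);return (o+d*(z-o[2])/d[2]).round(1)
def proj(c,P):
    f=c["img"].shape[0]/2/np.tan(np.radians(c["fov_y"]/2));q=c["view"][:3,:3]@np.array(P,float)+c["view"][:3,3]
    return np.round([c["cx"]+f*q[0]/q[2],c["cy"]+f*q[1]/q[2]],1)
def tri(cs,ps):
    A=np.zeros((3,3));b=np.zeros(3)
    for c,p in zip(cs,ps):
        o,d=ray(c,*p);d/=np.linalg.norm(d);M=np.eye(3)-np.outer(d,d);A+=M;b+=M@o
    return np.linalg.solve(A,b).round(1)
def red(img):
    h=cv2.cvtColor(img,cv2.COLOR_RGB2HSV);return (((h[...,0]<8)|(h[...,0]>172))&(h[...,1]>140)&(h[...,2]>50)).astype(np.uint8)
E
python3 - <<'E'
from h import *
d=pickle.load(open("cam0.pkl","rb"))
for n in d:
    cs,_=cv2.findContours(red(d[n]["img"]),cv2.RETR_EXTERNAL,cv2.CHAIN_APPROX_NONE)
    for k in cs:
        if cv2.contourArea(k)>60:
            (x,y),r=cv2.minEnclosingCircle(k);print(n,(round(x,1),round(y,1)),round(r,1),onz(d[n],(x,y),34),onz(d[n],(x,y),17),cv2.boundingRect(k))
def up(n,x0,y0,w,h,s):return cv2.resize(d[n]["img"][y0:y0+h,x0:x0+w,::-1],None,fx=s,fy=s,interpolation=cv2.INTER_CUBIC)
a=up("top",305,170,133,150,4)
b=up("side",270,130,175,110,4)
cv2.imwrite("pics/a.png",np.clip(a*1.6,0,255));cv2.imwrite("pics/b.png",np.clip(b*1.8,0,255))
E
```

```text
side (247.2, 335.2) 17.3 [509.4 314.1  34. ] [518.3 302.2  17. ] (235, 320, 26, 33)
side (40.6, 366.3) 58.2 [690.2 489.2  34. ] [705.6 483.8  17. ] (0, 309, 97, 111)
side (237.3, 271.2) 20.7 [595.2 219.9  34. ] [607.1 204.6  17. ] (219, 253, 37, 38)
side (125.3, 260.6) 31.2 [757.7 297.1  34. ] [775.7 284.5  17. ] (95, 242, 62, 38)
top (182.8, 256.8) 7.8 [518.3 297.   34. ] [518.5 300.4  17. ] (177, 250, 14, 15)
top (227.1, 217.4) 13.2 [607.4 201.7  34. ] [609.2 203.6  17. ] (214, 205, 27, 26)
top (90.0, 182.5) 33.4 [681.4 511.8  34. ] [684.4 518.8  17. ] (59, 156, 63, 53)
top (199.9, 141.5) 21.6 [780.5 268.9  34. ] [785.1 271.9  17. ] (179, 121, 43, 42)
top (27.9, 100.0) 8.5 [870.8 665.5  34. ] [876.9 675.2  17. ] (22, 92, 13, 17)[ WARN:0@0.062] global loadsave.cpp:1063 imwrite_ Unsupported depth image for selected encoder is fallbacked to CV_8U.
```

View pics/a.png

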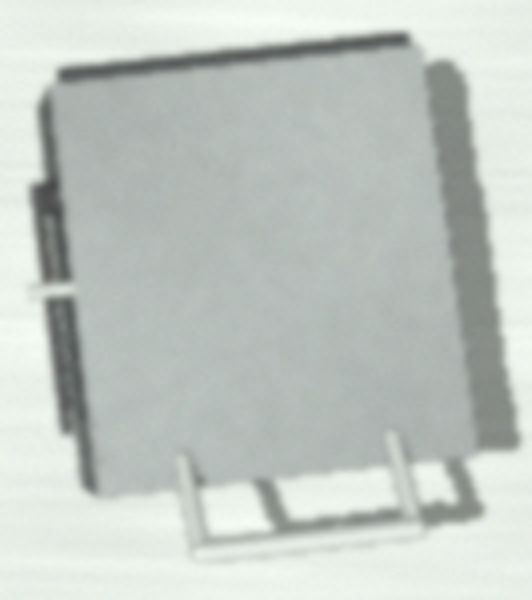

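View pics/b.png

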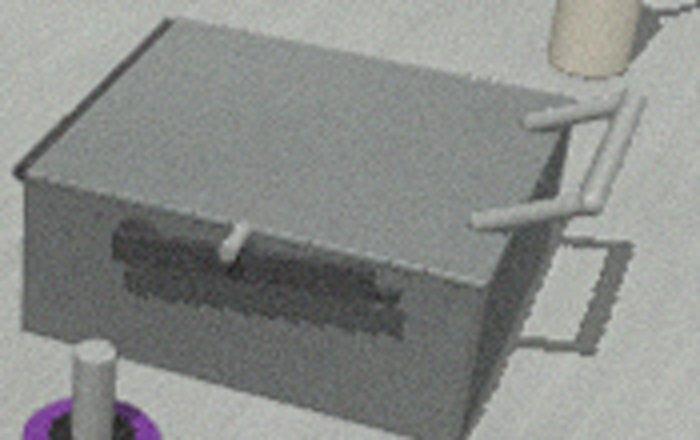

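The crops show the bar ends at top (354.2,308.0) and (408.7,301.8), and at side (418.2,180.7) and (429.2,154.2). The lid's pin is on its +y side.

```bash
python3 - <<'E'
from h import *
d=pickle.load(open("cam0.pkl","rb"));T,S=d["top"],d["side"]
t=[(354.2,308),(408.7,301.8)];s=[(418.2,180.7),(429.2,154.2)]
E=[tri((T,S),(a,b)) for a,b in zip(t,s)];print(E, [onz(T,a,115) for a in t],np.linalg.norm(E[0]-E[1]))
# lid corners in top (z~90): frontL,frontR,backR,backL
for p in[(97,495),(478,455),(410,42),(58,80)]: print(onz(T,(305+p[0]/4,170+p[1]/4),91))
for p in[(488,287),(580,100),(170,20),(20,175)]: print('s',onz(S,(270+p[0]/4,130+p[1]/4),91))
print(tri((T,S),((182.8,256.8),(247.2,335.2))),tri((T,S),((227.1,217.4),(237.3,271.2))))
for n,c in d.items():print(n,proj(c,(608,203,78)),proj(c,(608,203,0)))
# spindle tips: grey within column above drum
E
```

```text
[array([418.4, -69.3, 114.9]), array([ 432.1, -179.6,  117.1])] [array([419.5, -69. , 115. ]), array([ 433.3, -179.8,  115. ])] 111.16933030292122
[445.7 -21.1  91. ]
[ 469.  -220.5   91. ]
[ 687.5 -188.7   91. ]
[6.637e+02 3.000e-01 9.100e+01]
s [441.5 -16.8  91. ]
s [ 465.2 -216.2   91. ]
s [ 686.4 -184.5   91. ]
s [659.6  12.1  91. ]
[518.8 301.   15.5] [608.8 203.5  15.6]
side [236.4 240.1] [237.8 278.5]
top [224.3 215.1] [228.2 218.7]
```

Call:
drive_tool --pt "-3 -2.2 0 4" --pt "-7 -5.2 0 12" --pt "-11.2 -8.3 0 20" --pt "-15.5 -11.4 0 28" --pt "-20 -14.6 0 36" --pt "-24.5 -18 0 44" --pt "-29 -21.5 0 52" --pt "-33 -25 0 60" --pt "-36.5 -29 0 66" --pt "-39 -33 0 69.7" --pt "-40.5 -37.5 0 69.7" --pt "-41.5 -42 0 69.7" --pt "-42.3 -46.5 0 69.7" --pt "-43 -51 0 69.7" --pt "-43.5 -55.5 0 69.7" --pt "-44 -59.5 0 69.7" --pt "-44.2 -62.5 0 69.7" --pt "-44.3 -64.3 0 69.7" --pt "-44.3 -64.8 0 69.7" --pt "-44.3 -64.8 0 69.7" --jaw 0.4

```text
t: 2.6
eef_pos: [425.9, -123.5, 231.1]
tcp_rot: [-2.08, -2.353, -0.0]
contact_force: [-0.2, 0.1, 0.3]
opening: 51.3
finger_force: 0.0
```

Call:
drive_tool --pt "0 0 2.5 0" --pt "0 0 6 0" --pt "0 0 9 0" --pt "0 0 11 0" --pt "0 0 12.3 0" --pt "0 0 13 0" --pt "0 0 13 0"

```text
t: 3.48
eef_pos: [426.1, -123.5, 101.3]
tcp_rot: [-2.08, -2.355, -0.0]
contact_force: [0.9, 0.7, 0.6]
opening: 51.4
finger_force: 0.0
```

Call:
drive_tool --pt "0 0 0 0" --pt "0 0 0 0" --pt "0 0 0 0" --pt "0 0 0 0" --pt "0 0 0 0" --pt "0 0 0 0" --jaw 1

```text
t: 4.22
eef_pos: [427.6, -123.9, 102.3]
tcp_rot: [2.078, 2.352, 0.003]
contact_force: [5.4, 0.6, -0.8]
opening: 9.8
finger_force: 58.5
```

```bash
python3 - <<'E'
from workcell import robot
import cv2
c=robot.read_camera("side");o=robot.get_obs();print(o["eef_pos"],o["opening"],o["finger_force"],o["contact_force"])
cv2.imwrite("pics/s1.png",c["img"][:,:,::-1])
for i in range(1,21):
    pass
import numpy as np
for i,th in enumerate(np.arange(0,1.43,0.07)):
    p=th+.1194;print(round(th,2),round(25-25.18*np.cos(p),2),round(-(25.18*np.sin(p)-3),2))
E
```

```text
[ 427.64070203 -123.90683592  102.27936747] 9.60530393209214 58.5011351108551 [ 5.17903725  1.11740701 -0.15319129]
0.0 -0.0 0.0
0.07 0.27 -1.74
0.14 0.66 -3.46
0.21 1.17 -5.15
0.28 1.8 -6.79
0.35 2.54 -8.39
0.42 3.4 -9.93
0.49 4.35 -11.41
0.56 5.41 -12.82
0.63 6.57 -14.15
0.7 7.81 -15.4
0.77 9.14 -16.56
0.84 10.55 -17.62
0.91 12.02 -18.58
0.98 13.56 -19.43
1.05 15.16 -20.18
1.12 16.81 -20.81
1.19 18.49 -21.32
1.26 20.21 -21.72
1.33 21.95 -21.99
1.4 23.71 -22.15
```

View pics/s1.png

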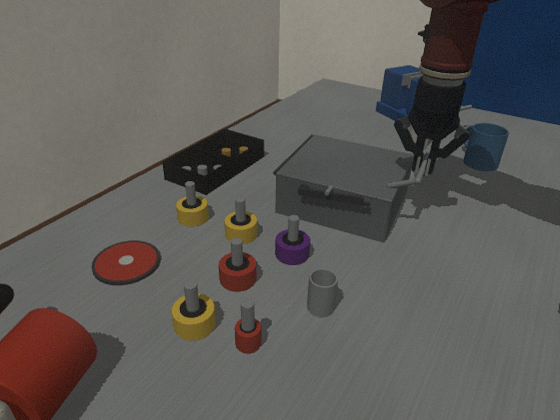

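The fingers hold the bar at (425,165), so the lift can start along the arc.

Call:
drive_tool --pt "0 0.2 -0.8 0" --pt "0 0.4 -1.75 0" --pt "0 0.75 -3.45 0" --pt "0 1.25 -5.15 0" --pt "0 1.9 -6.8 0" --pt "0 2.6 -8.4 0" --pt "0 3.45 -9.95 0" --pt "0 4.4 -11.4 0" --pt "0 5.45 -12.8 0" --pt "0 6.6 -14.15 0" --pt "0 7.2 -14.8 0" --pt "0 7.8 -15.4 0" --pt "0 7.8 -15.4 0"

```text
t: 5.9
eef_pos: [502.3, -114.5, 257.0]
tcp_rot: [-2.079, -2.352, 0.005]
contact_force: [-10.0, -3.5, 7.0]
opening: 9.8
finger_force: 59.1
```

Call:
drive_tool --pt "0 0.6 -0.6 0" --pt "0 1.3 -1.2 0" --pt "0 2.7 -2.3 0" --pt "0 4.15 -3.25 0" --pt "0 5.7 -4.15 0" --pt "0 7.3 -4.85 0" --pt "0 8.9 -5.5 0" --pt "0 10.6 -6.05 0" --pt "0 12.3 -6.45 0" --pt "0 13.5 -6.6 0" --pt "0 14.6 -6.8 0" --pt "0 15.5 -6.85 0" --pt "0 15.5 -6.85 0" --pt "0 15.5 -6.85 0" --pt "0 15.5 -6.85 0" --pt "0 15.5 -6.85 0"

```text
t: 7.9
eef_pos: [658.1, -95.2, 326.2]
tcp_rot: [2.078, 2.352, 0.002]
contact_force: [-0.8, -1.9, 6.0]
opening: 9.5
finger_force: 63.4
```

```bash
python3 - <<'E'
from workcell import robot
import cv2
c=robot.read_camera("side");o=robot.get_obs();print(o["eef_pos"],o["opening"],o["finger_force"],o["contact_force"])
cv2.imwrite("pics/s2.png",c["img"][:,:,::-1])
E
```

```text
[658.11378708 -95.2083574  326.27037274] 9.328698074276437 63.420220613479614 [-0.30460302 -2.69538368  5.55483599]
```

View pics/s2.png

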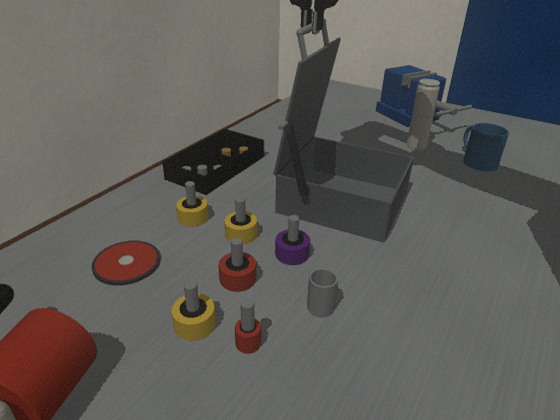

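The lid is raised to about 1.39, with the stay upright at (297,165). Next I lower it slowly onto the stay.

Call:
drive_tool --pt "0 -0.4 0.05 0" --pt "0 -0.9 0.1 0" --pt "0 -1.4 0.15 0" --pt "0 -1.9 0.2 0" --pt "0 -2.4 0.28 0" --pt "0 -2.9 0.37 0" --pt "0 -3.4 0.46 0" --pt "0 -3.8 0.54 0" --pt "0 -4.2 0.62 0" --pt "0 -4.5 0.68 0" --pt "0 -4.7 0.72 0" --pt "0 -4.7 0.72 0" --pt "0 -4.7 0.72 0"

```text
t: 9.57
eef_pos: [611.4, -101.0, 317.7]
tcp_rot: [2.079, 2.352, 0.002]
contact_force: [2.4, -3.4, 5.8]
opening: 9.3
finger_force: 64.3
```

Call:
drive_tool --pt "0 -0.15 0.04 0" --pt "0 -0.3 0.08 0" --pt "0 -0.3 0.08 0" --pt "0 -0.3 0.08 0"

```text
t: 10.07
eef_pos: [609.3, -101.3, 317.2]
tcp_rot: [2.077, 2.351, 0.004]
contact_force: [5.0, -3.4, 4.8]
opening: 9.7
finger_force: 64.2
```

Call:
drive_tool --pt "0 -0.15 0.04 0" --pt "0 -0.3 0.08 0" --pt "0 -0.3 0.08 0" --pt "0 -0.3 0.08 0"

```text
t: 10.58
eef_pos: [607.4, -101.6, 316.7]
tcp_rot: [2.076, 2.35, 0.007]
contact_force: [9.0, -2.2, 4.6]
opening: 9.8
finger_force: 64.1
```

```bash
python3 - <<'E'
from workcell import robot
import cv2
c=robot.read_camera("side");o=robot.get_obs();print(o["eef_pos"],o["opening"],o["finger_force"],o["contact_force"])
cv2.imwrite("pics/s3.png",cv2.resize(c["img"][20:240,220:440,::-1],None,fx=2.6,fy=2.6))
E
```

```text
[ 607.38640935 -101.61196141  316.7771745 ] 9.497383360941539 64.11531150341034 [ 9.76013807 -2.53152661  4.91772017]
```

View pics/s3.png

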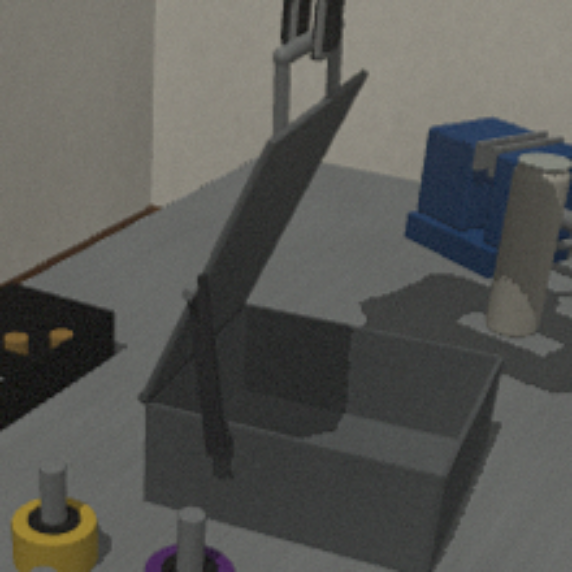

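The pin at (190,295) sits at the stay's step, and the force rises when I press, so the lid looks seated. I'll ease back 3 mm and open only a little, so the fingers still cage the bar.

Call:
drive_tool --pt "0 0.3 -0.08 0" --pt "0 0.3 -0.08 0"

```text
t: 10.88
eef_pos: [609.5, -101.3, 317.3]
tcp_rot: [2.077, 2.351, 0.005]
contact_force: [5.3, -2.3, 5.2]
opening: 9.5
finger_force: 64.3
```

Call:
drive_tool --pt "0 0 0 0" --pt "0 0 0 0" --pt "0 0 0 0" --pt "0 0 0 0" --jaw 0.7

```text
t: 11.38
eef_pos: [607.3, -101.0, 315.2]
tcp_rot: [-2.079, -2.353, 0.001]
contact_force: [-0.1, 0.1, 0.2]
opening: 25.9
finger_force: 0.0
```

```bash
python3 - <<'E'
from workcell import robot
import cv2
c=robot.read_camera("side");o=robot.get_obs();print(o["eef_pos"],o["opening"],o["finger_force"],o["contact_force"])
cv2.imwrite("pics/s4.png",cv2.resize(c["img"][0:220,220:440,::-1],None,fx=2.6,fy=2.6))
E
```

```text
[ 607.38644394 -101.04916849  315.38646893] 25.40418568343922 0.0 [ 0.8658497  -0.30610362  0.21141601]
```

View pics/s4.png

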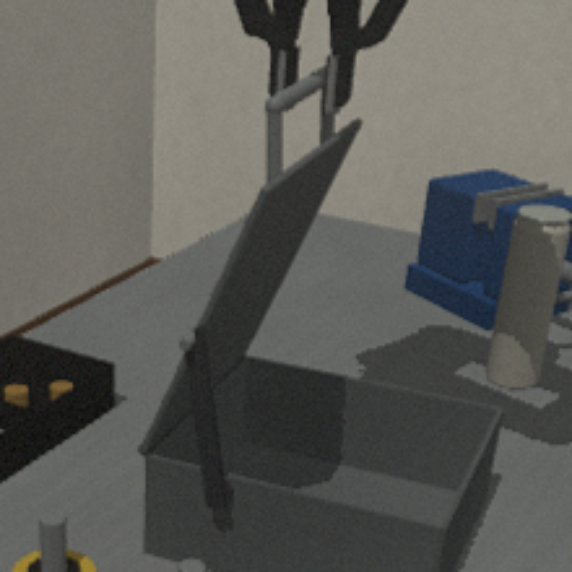

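The lid is propped and the bar is free between the open fingers. I'll rise straight up, then move over to the drum.

Call:
drive_tool --pt "0 0 -0.5 0" --pt "0 0 -1.5 0" --pt "0 0 -3 0" --pt "0 0 -5 0" --pt "0 0 -7 0" --pt "0 0 -8 0" --pt "0 0 -8 0" --pt "0 0 -8 0" --pt "0 0 -8 0" --jaw 0.5

```text
t: 12.55
eef_pos: [607.3, -101.1, 394.7]
tcp_rot: [-2.079, -2.353, 0.001]
contact_force: [-0.7, -0.2, 0.4]
opening: 42.7
finger_force: 0.0
```

Call:
drive_tool --pt "2 0.2 0 0" --pt "6 0.7 0 0" --pt "10 1.2 0 0" --pt "14 1.7 0 0" --pt "18 2.3 0 0" --pt "22 2.8 3 0" --pt "25 3.2 7 0" --pt "28 3.6 11 0" --pt "29.5 3.8 15 0" --pt "30.1 3.85 19 0" --pt "30.1 3.85 22 0" --pt "30.1 3.85 24 0" --pt "30.1 3.85 25 0" --pt "30.1 3.85 25 0" --pt "30.1 3.85 25 0"

```text
t: 14.42
eef_pos: [609.7, 202.4, 147.4]
tcp_rot: [2.079, 2.353, 0.003]
contact_force: [-0.2, -0.9, -0.2]
opening: 42.5
finger_force: 0.0
```

```bash
python3 - <<'E'
from workcell import robot
from h import *
T=robot.read_camera("top");S=robot.read_camera("side")
o=robot.get_obs();print(o["eef_pos"],o["opening"],o["contact_force"])
r=red(S["img"])[250:295,215:260];ys,xs=np.nonzero(r);print("side red bbox",xs.min()+215,ys.min()+250,np.ptp(xs)+1,np.ptp(ys)+1)
# spindle edges in side image: grey bright columns around z=70..60
for z in(76,65,55):
    u,v=proj(S,(608.3,203,z));row=S["img"][int(v),int(u)-14:int(u)+15].mean(1).astype(int);print(z,u,v,row.tolist())
cv2.imwrite("pics/s5.png",cv2.resize(S["img"][40:340,150:440,::-1],None,fx=2,fy=2))
E
```

```text
[609.67603288 202.33087976 147.37415554] 42.751149182136785 [0.43262985 0.59503304 0.52731829]
side red bbox 219 253 37 38
76 236.2 241.1 [108, 111, 110, 112, 113, 111, 106, 93, 96, 105, 108, 107, 110, 106, 111, 109, 109, 111, 109, 108, 82, 85, 88, 81, 84, 79, 82, 79, 80]
65 236.5 246.8 [110, 110, 109, 109, 110, 109, 112, 112, 110, 74, 79, 82, 86, 82, 81, 77, 78, 77, 77, 61, 75, 114, 108, 111, 105, 108, 106, 93, 66]
55 236.6 251.8 [111, 112, 109, 116, 111, 114, 108, 112, 109, 83, 82, 82, 87, 82, 81, 82, 79, 81, 75, 66, 76, 114, 109, 111, 108, 108, 107, 107, 112]
```

View pics/s5.png

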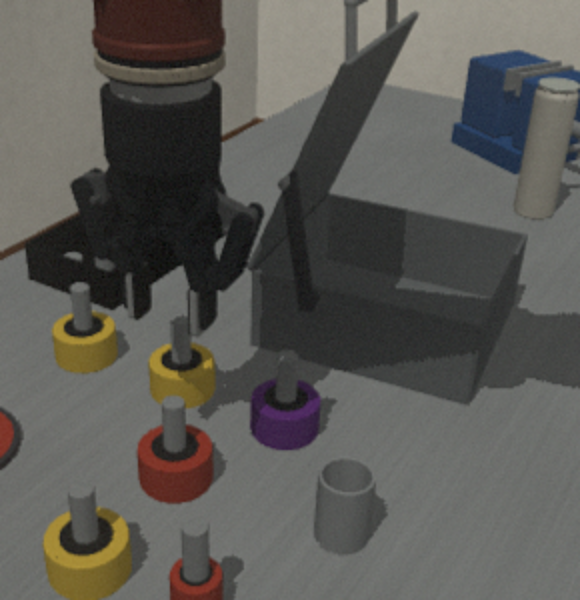

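The lid stays propped, with the pin on the stay's end at (290,183) in the crop. The gripper is above the red wide drum, whose spindle is at (174,425) in the crop. I'll descend and grip.

Call:
drive_tool --pt "0 0 2 0" --pt "0 0 4.5 0" --pt "0 0 7 0" --pt "0 0 9 0" --pt "0 0 10.2 0" --pt "0 0 10.6 0" --pt "0 0 10.6 0" --pt "0 0 10.6 0"

```text
t: 15.52
eef_pos: [609.6, 202.5, 40.9]
tcp_rot: [2.079, 2.353, 0.002]
contact_force: [-0.5, -0.1, 1.2]
opening: 42.7
finger_force: 0.0
```

Call:
drive_tool --pt "0 0 0 0" --pt "0 0 0 0" --pt "0 0 0 0" --pt "0 0 0 0" --pt "0 0 0 0" --pt "0 0 0 0" --jaw 1

```text
t: 16.27
eef_pos: [609.3, 202.4, 40.7]
tcp_rot: [2.08, 2.354, 0.002]
contact_force: [-0.8, -1.3, 6.3]
opening: 16.9
finger_force: 58.7
```

Call:
drive_tool --pt "0 0 -0.5 0" --pt "0 0 -2 0" --pt "0 0 -5 0" --pt "0 0 -8.5 0" --pt "0 0 -12 0" --pt "0 0 -14 0" --pt "0 0 -15 0" --pt "0 0 -15 0"

```text
t: 17.27
eef_pos: [608.7, 202.2, 189.8]
tcp_rot: [2.08, 2.354, 0.0]
contact_force: [-0.3, -0.3, -1.7]
opening: 16.1
finger_force: 58.6
```

Call:
drive_tool --pt "-1 -1.6 0 0" --pt "-3 -5 0 0" --pt "-5.2 -8.6 0 0" --pt "-7.5 -12.2 0 0" --pt "-9.8 -15.8 0 0" --pt "-12.2 -19 0 0" --pt "-15.5 -21 0 0" --pt "-19 -22.2 0 0" --pt "-22.5 -22.7 0 0" --pt "-26 -22.7 0 0" --pt "-28.8 -22 0 0" --pt "-30 -20.3 0 0" --pt "-30.1 -18 0 0" --pt "-30.1 -15.8 0 0" --pt "-30.1 -14.4 0 0" --pt "-30.1 -14 0 0" --pt "-30.1 -14 0 0" --pt "-30.1 -14 0 0"

```text
t: 19.52
eef_pos: [506.3, -113.7, 189.7]
tcp_rot: [-2.08, -2.354, 0.0]
contact_force: [-0.2, 0.5, -2.2]
opening: 16.6
finger_force: 59.1
```

```bash
python3 - <<'E'
from workcell import robot
from h import *
T=robot.read_camera("top");S=robot.read_camera("side")
o=robot.get_obs();print(o["eef_pos"],o["opening"],o["contact_force"])
cs,_=cv2.findContours(red(S["img"]),cv2.RETR_EXTERNAL,cv2.CHAIN_APPROX_NONE)
for k in cs:
    if cv2.contourArea(k)>60:print(cv2.boundingRect(k))
cv2.imwrite("pics/s6.png",np.hstack([cv2.resize(c["img"][y:y+260,x:x+260,::-1],None,fx=1.5,fy=1.5) for c,x,y in((S,220,0),(T,230,120))]))
E
```

```text
[ 506.48843289 -113.75591429  189.89475794] 16.81346115407692 [-0.40973007  1.13796087 -2.71690507]
(235, 320, 26, 33)
(0, 309, 97, 111)
(95, 242, 62, 38)
(367, 120, 35, 29)
```

View pics/s6.png

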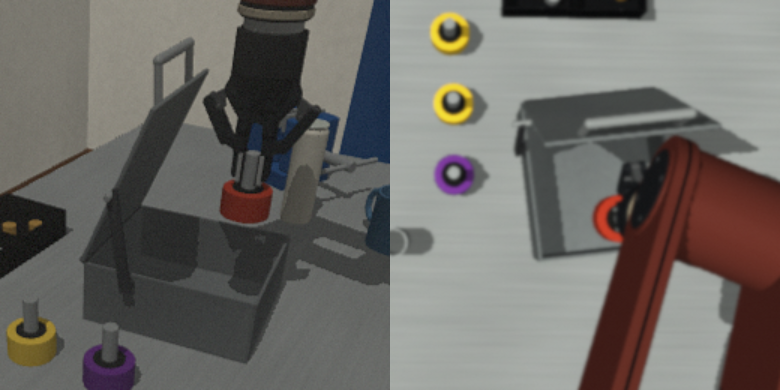

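The wide drum hangs upright over the front half of the bin, at about (245,200) in the side crop. It is clear of the lid, so I'll lower it.

Call:
drive_tool --pt "0 0 1 0" --pt "0 0 3 0" --pt "0 0 5 0" --pt "0 0 7 0" --pt "0 0 9 0" --pt "0 0 11 0" --pt "0 0 12.5 0" --pt "0 0 13.4 0" --pt "0 0 14 0" --pt "0 0 14.3 0" --pt "0 0 14.4 0" --pt "0 0 14.4 0" --pt "0 0 14.4 0"

```text
t: 21.25
eef_pos: [507.2, -113.8, 46.2]
tcp_rot: [2.08, 2.354, 0.0]
contact_force: [0.4, 0.2, -2.2]
opening: 16.6
finger_force: 59.1
```

Call:
drive_tool --pt "0 0 0.07 0" --pt "0 0 0.14 0" --pt "0 0 0.14 0" --pt "0 0 0.14 0"

```text
t: 21.75
eef_pos: [507.0, -113.7, 44.7]
tcp_rot: [2.08, 2.354, 0.0]
contact_force: [-0.6, 0.6, 3.0]
opening: 16.6
finger_force: 59.7
```

Call:
drive_tool --pt "0 0 0 0" --pt "0 0 0 0" --pt "0 0 0 0" --pt "0 0 0 0" --jaw 0.6

```text
t: 22.25
eef_pos: [506.9, -113.7, 44.4]
tcp_rot: [2.08, 2.354, 0.0]
contact_force: [-0.5, 0.1, -0.1]
opening: 34.3
finger_force: 0.0
```

Call:
drive_tool --pt "0 0 -0.7 0" --pt "0 0 -2 0" --pt "0 0 -4 0" --pt "0 0 -7 0" --pt "0 0 -10.5 0" --pt "0 0 -14 0" --pt "0 -2 -15 0" --pt "0 -5 -15 0" --pt "0 -8 -15 0" --pt "0 -9 -15 0" --pt "0 -9 -15 0" --pt "0 -9 -15 0"

```text
t: 23.75
eef_pos: [418.4, -124.9, 194.9]
tcp_rot: [2.079, 2.354, 0.001]
contact_force: [0.0, -0.5, 0.1]
opening: 34.3
finger_force: 0.0
```

```bash
python3 - <<'E'
from workcell import robot
from h import *
T=robot.read_camera("top");S=robot.read_camera("side")
o=robot.get_obs();print(o["t"],o["eef_pos"],o["opening"],o["contact_force"])
cv2.imwrite("pics/s7.png",np.hstack([cv2.resize(c["img"][y:y+260,x:x+260,::-1],None,fx=1.5,fy=1.5) for c,x,y in((S,220,0),(T,230,120))]))
E
```

```text
23.85 [ 418.21328788 -124.74984648  194.51528079] 34.2497700842371 [ 0.20580719  0.41878816 -0.75486754]
```

View pics/s7.png

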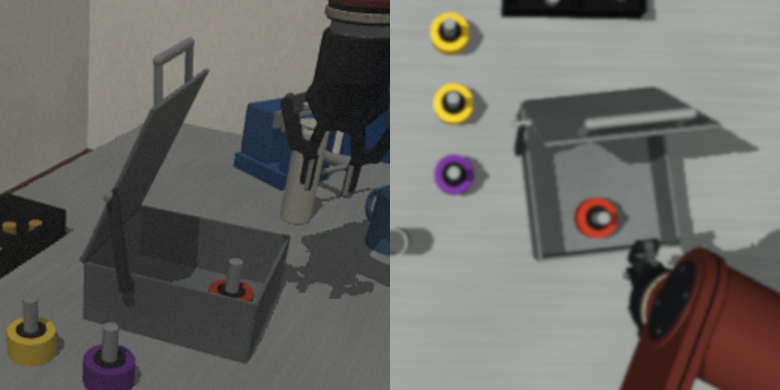

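The wide drum stands upright in the bin, at (232,275) in the side crop and (597,217) in the top crop. The lid is still propped and the arm is clear.

```bash
python3 -c "
from workcell import robot
print(robot.close_job())"
```

```text
the job is handed in; nothing more can be done
None
```

The job is handed in at about 24 s of the 64 s allowed: the lid rests on its stay, the wide red drum stands upright in the bin, and the slim drum was never touched; no verdict was returned.

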